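# Rebuild the polisher drive: missing pin, then keyed shaft

### The job

One of the four pockets in the top of the drive housing has lost its locating pin: first stand one spare pin from the rack fully down in that empty pocket, leaving the other pins where they are. Then take the keyed shaft from its stand, push it into the hub in the middle of the housing, turn it until the key slips into the keyway and its collar sits on the hub, and keep pushing until the sprung hub is held down about 10 mm. Finish like that, still gripping the shaft and holding it down, and leave the screwdriver, phone and jar alone.

Things in the scene. Friction and masses are not known exactly. Their poses are not given: they have to be found in the camera images.
- housing: fixed aluminium drive housing, block 140 x 140 mm, 60 mm high, with 10 mm high mounting feet on its +x and -x sides (to 88 mm from the axis); origin: centre of its underside on the table, z up. In its top: four round pin pockets 14 mm wide, 18 mm deep, at x, y = +-50 mm, three of them filled; in the middle the eight-sided steel hub, 62 mm across, 12 mm proud of the top (see bore, hub_face)
- bore (a point): point fixed on the housing: centre of the hub's top face while the hub is up, on its axis, 72 mm above the table; axes as the housing's. The hub has a vertical through bore 20.4 mm in diameter and one keyway, a slot 11 mm wide in the bore's side, open at the top, reaching out to 18 mm from the axis
- hub_face (a point): centre of the hub's top face, on the bore axis; goes down with the hub. Axes as the housing's: they do NOT show the keyway, which points anywhere within 0.5 rad either way of the housing's +x; it can be seen from above or felt by turning the shaft with the key resting lightly on the hub. The hub itself does not turn (a stiff gear train holds it)
- press (a joint): how far the hub is pushed down against its spring, m: 0 up, 0.020 at the lower stop. The hub starts to sink at about 5 N and needs about 5 N more for each 10 mm; it springs back when let go. The weight of the shaft alone does not sink it
- pocket0 (a point): centre of the floor of a pin pocket in the housing, 18 mm below the housing top (42 mm above the table); which pocket is empty varies
- pocket1 (a point): centre of the floor of a pin pocket in the housing, 18 mm below the housing top (42 mm above the table); which pocket is empty varies
- pocket2 (a point): centre of the floor of a pin pocket in the housing, 18 mm below the housing top (42 mm above the table); which pocket is empty varies
- pocket3 (a point): centre of the floor of a pin pocket in the housing, 18 mm below the housing top (42 mm above the table); which pocket is empty varies
- pin_a: steel locating pin, a plain cylinder 12 mm in diameter and 50 mm long with a chamfered foot, standing upright; origin: centre of its underside; z along the pin, upward. It stands in one of the housing's pockets, 32 mm of it showing; to stay there
- pin_b: steel locating pin, a plain cylinder 12 mm in diameter and 50 mm long with a chamfered foot, standing upright; origin: centre of its underside; z along the pin, upward. It stands in one of the housing's pockets, 32 mm of it showing; to stay there
- pin_c: steel locating pin, a plain cylinder 12 mm in diameter and 50 mm long with a chamfered foot, standing upright; origin: centre of its underside; z along the pin, upward. It stands in one of the housing's pockets, 32 mm of it showing; to stay there
- spare_a: steel locating pin, a plain cylinder 12 mm in diameter and 50 mm long with a chamfered foot, standing upright; origin: centre of its underside; z along the pin, upward. A spare, in the grey spare rack, 32 mm of it showing; either spare will do, the other stays in the rack
- spare_b: steel locating pin, a plain cylinder 12 mm in diameter and 50 mm long with a chamfered foot, standing upright; origin: centre of its underside; z along the pin, upward. A spare, in the grey spare rack, 32 mm of it showing; either spare will do, the other stays in the rack
- rack: fixed grey plastic rack, 50 x 120 mm and 28 mm high, with the two spare pins in holes 18 mm deep at y = +-30 mm; origin: centre of its underside, z up. Rack and stand lie to the left and right of the housing; which is on which side varies
- stand: fixed grey plastic stand for the shaft: foot 90 x 90 mm, 15 mm high, on it a block 70 x 70 mm up to 30 mm high with a hole 21 mm wide and 15 mm deep, in which the shaft's nose stands; origin: centre of its underside, z up
- shaft: steel keyed shaft, 110 mm long, 0.18 to 0.34 kg, upright in the stand; origin: centre of its lower end, z up the shaft, x towards the key. From below: nose widening from 12 to 18 mm diameter over 7 mm; round, 18 mm, up to 36 mm; key on the +x side only, 7 mm wide, out to 16 mm from the axis, from 16 to 36 mm height; collar 38 mm wide, 36 to 42 mm; square grip 16 x 16 mm, 42 to 110 mm, flats facing x and y
- collar (a point): centre of the underside of the shaft's collar, on its axis, 36 mm above its lower end; meets hub_face when fully home. The nose enters the bore 16 mm before the key meets the hub's top; with the key within about 0.1 rad of the keyway the shaft goes 20 mm further, until the collar sits on the hub. If the key was pressed on the hub, the hub springs back up as the key slips in
- screwdriver: loose screwdriver lying beyond the housing, 170 mm long; not to be disturbed
- phone: loose black phone lying beyond the housing, 72 x 146 x 8 mm; not to be disturbed
- jar: loose small clear jar, 48 mm wide, 55 mm high, standing beyond the housing; not to be disturbed
There are look-alikes about, which are no part of the job. What is shaped like the shaft but blue or purple is not meant.

How it is judged:
On the way, in this order (a step that is already met when the one before it is completed fails the run):
1. all four pockets hold a pin, fully down and upright, and the spare is let go, while the shaft is still out of the hub (distance between any of pin_a, pin_b, pin_c, spare_a, spare_b and pocket0 below 0.004 m and distance between any of pin_a, pin_b, pin_c, spare_a, spare_b and pocket1 below 0.004 m and distance between any of pin_a, pin_b, pin_c, spare_a, spare_b and pocket2 below 0.004 m and distance between any of pin_a, pin_b, pin_c, spare_a, spare_b and pocket3 below 0.004 m and angle between each of pin_a, pin_b, pin_c, spare_a, spare_b's own z axis and vertical below 0.2 rad and contact force between the fingers and spare_a below 0.3 N and contact force between the fingers and spare_b below 0.3 N and horizontal distance between shaft and bore above 0.05 m), for 0.2 s.
2. the shaft is home in the hub: key in the keyway, collar on the hub (distance between collar and hub_face below 0.003 m), for 0.1 s.
At the end, for the whole second after the job is handed in: each pocket holds a pin (foot within 4 mm of the floor centre, within 0.2 rad of upright), one spare still in the rack; shaft collar within 3 mm of the hub face, shaft within 0.12 rad of upright, at rest and gripped (over 2 N), hub held down 5 to 16 mm (distance between any of pin_a, pin_b, pin_c, spare_a, spare_b and pocket0 below 0.004 m and distance between any of pin_a, pin_b, pin_c, spare_a, spare_b and pocket1 below 0.004 m and distance between any of pin_a, pin_b, pin_c, spare_a, spare_b and pocket2 below 0.004 m and distance between any of pin_a, pin_b, pin_c, spare_a, spare_b and pocket3 below 0.004 m and angle between each of pin_a, pin_b, pin_c, spare_a, spare_b's own z axis and vertical below 0.2 rad and distance of any of spare_a, spare_b from where it was at the start of the episode below 0.012 m and distance between collar and hub_face below 0.003 m and value of joint press between 0.005 and 0.016 m and angle between shaft's own z axis and vertical below 0.12 rad and contact force between the fingers and shaft above 2 N and linear speed of shaft below 0.02 m/s); the arm keeps its last pose, push and grip.
It fails at once if a pin already in the housing was pulled out or moved (10 mm) (distance of any of pin_a, pin_b, pin_c from where it was at the start of the episode above 0.01 m).
It fails at once if a bystander was disturbed (20 mm) (distance of any of screwdriver, phone, jar from where it was at the start of the episode above 0.02 m).
It also fails if it takes over 58 s, if anything falls off the work surface, if the arm or the gripper's body presses on something with over 40 N, if the wrist force passes 120 N, or if a joint passes its speed limit or range.

### The arm

A 7-joint arm with a two-finger parallel gripper is mounted at the origin on the work surface. World frame = base frame: x ahead of the robot, y to its left, z up, the work surface at z = 0. Lengths are in m, angles in rad, forces in N, time in s.
With the tool pointing down it reaches from about 0.4 to 0.85 m from the base axis. Payload 10.4 kg.
Tool frame: the origin (TCP) lies between the finger pads; the fingertips stand manip.tcp_to_tips ahead of it and the grasp point (between the pads) lies 2 mm behind it (manip.tcp_to_tips is the distance from the TCP to the fingertips, in m); y points along the fingers, z is the direction in which the jaws open and shut, and the axes are right-handed (so a half turn about y gives the same grasp; the last joint's range is limited). The gripper opens to 85 mm and grips with 20 to 120 N. Pads are 22 mm wide; open, the fingers measure 114 mm over their backs; the gripper's body (76 mm by 85 mm) begins 54 mm behind the grasp point. The pads swing forward as they close: fully open they stand 13 mm farther back than shut.
Start: joints at [-1.194, 0.332, -0.065, 1.46, 0.022, 1.35, -0.088], TCP at [0.243, 0.576, 0.248] pointing down, gripper open.
Joint ranges: [-2.6, 2.6], [-0.5, 2.12], [-1.47, 1.34], [0.16, 2.42], [-1.27, 4.41], [0.06, 2.06], [-2.6, 2.6]. Speed limits (rad/s): [2.22, 2.22, 2.79, 2.79, 3.14, 3.14, 3.14].

### API

Orientations are given as a unit quaternion [x, y, z, w].
In Python, from workcell import manip gives the robot as it stands. The module is installed in compiled form; this text tells all that it offers.
- The arm moves only by the tool move_arm, never from a script. Its argument "increments" is a list of rows, each an object with "offset": the shift along the tool's x, y, z in m, a list of three; "yaw": the turn about the tool's y in degrees; "jaw": the closure in counts, from 0 (fully open) to 255 (shut). In form: [{"offset": [tx, ty, tz], "yaw": yaw, "jaw": jaw}, ...]. A call has 1 to 10 rows; each row is the pose to reach, as a shift and turn from the pose measured when the call began, along the tool's axes at that moment; what a row does not reach only later rows make up. A row lasts 1/12 s, in which the tool goes at most 41.7 mm and 7.16 degrees, less where a joint would pass 70% of its speed; a pose out of reach is approached as far as the arm can. A call with a gripper value outside its range is refused whole. The fingers move at their own pace and stop on an object; "squeeze" is the grip in N (left out, the last holds). Time passes only in rows, so rows that repeat a pose let the fingers close. It gives the time, the measured TCP pose, the force and the opening at its end, in the units of the state.
- manip.get_obs(): the state, without advancing time (a new reading comes with each control period).
- manip.camera(name): name is "side" or "top"; returns a dict with "pixels" (400x640x3 uint8, red, green, blue), "depth" (400x640 float32, m along the optical axis (not along the pixel's ray), 0 where there is no reading), "intrinsics" (3x3 intrinsics, pixels), "R" (3x3) and "t" (3): a world point X has camera coordinates R X + t. Camera axes: x right, y down, z forward; pixel columns grow to the right and rows downward; lengths in m; the calibration is good to about 2 mm. A picture is of the moment at which its call begins.
- manip.hand_in(): hands the job in, once; it reports no verdict.
Trained networks look in a picture, given as the dict that the camera call returned (one of the last four; its "shot" number tells which), for a name from the list of things; names that differ only in an ending like _2 or _b are one class to them, and where a whole thing is asked for, a point or a joint stands for the part that bears it (a point fixed in the world has none). Each returns a list of dicts, best first, with "confidence" (0 to 1); they miss things now and then, are a little off and sometimes report something else, mostly with a low value. They report only what shows in the picture. A call takes as long as a camera call. They do not tell look-alikes from the thing itself.
- manip.recognise(picture, query): "bbox" ([left, top, right, bottom] in pixels, round what is visible of it).
- manip.spot_point(picture, query): "centre" ([column, row] in pixels: a listed point, or the origin of a listed thing).
The state is a dict: "clock": time; "joint_pos": joint angles; "joint_velocities": joint speeds; "tau": joint torques, N m; "position": TCP position; "ee_rot": TCP orientation; "ft_force": force on the tool from outside, world axes, zero at the start; "torque": the same for the moment, N m; "grip_width": opening from 0.0 (shut) to 1.0 (fully open).
Only numpy, scipy, OpenCV 4.12 (cv2) and the standard library are available. Lean on these libraries where they do the work, as an engineer would, in place of code of your own. Each camera call takes 0.05 s, during which the arm holds its last target. There are 200 camera calls.

## Working session

There is one attempt and no reset: what is moved stays moved. The work goes in short steps, Python scripts to look and compute and a tool call to move; the robot and the scene stay as the last step left them, time stands still between calls to the robot, and variables do not carry over. Pictures are saved under pics/ and viewed, about 8 in all and at most 12, crops included, and the job is handed in when it is done.

Besides the shell and the picture viewer there is one more tool, called after "Call:" as name([rows], argument=value, ...), one row to a line, values as JSON. move_arm: Moves the arm, as the interface text tells. Its arguments: {"type":"object","properties":{"increments":{"type":"array","items":{"type":"object","properties":{"offset":{"type":"array","items":{"type":"number"}},"yaw":{"type":"number"},"jaw":{"type":"number"}}}},"squeeze":{"type":"number"}},"required":["increments"]}

```bash
mkdir -p pics; cat > h.py <<'E'
import numpy as np, cv2
from workcell import manip
from scipy.spatial.transform import Rotation as Ro
def world(p,u,v,d=None,z=None):
    K,R,t=p["intrinsics"],p["R"],p["t"]
    r=np.linalg.inv(K)@[u,v,1.]
    if z is None:
        return R.T@(r*d-t)
    c=-R.T@t; w=R.T@r
    return c+w*(z-c[2])/w[2]
def save(p,n): cv2.imwrite(f"pics/{n}.png",p["pixels"][:,:,::-1])
E
python3 - <<'E'
from h import *
o=manip.get_obs(); print(o["clock"],o["position"],Ro.from_quat(o["ee_rot"]).as_matrix().round(3),o["ft_force"],manip.tcp_to_tips)
ps={n:manip.camera(n) for n in("top","side")}
for n,p in ps.items():
    save(p,n+"0"); print(n,(-p["R"].T@p["t"]).round(3),p["R"].round(2).tolist(),p["intrinsics"][0,0])
    for q in["housing","pin_a","spare_a","shaft","rack","stand"]:
        for d in manip.spot_point(p,q)[:7]: print(q,d["centre"],round(d["confidence"],2))
im=np.vstack([ps[n]["pixels"] for n in("top","side")])
E
```

```text
0.0 [0.24313928 0.57537271 0.24750588] [[ 0.921 -0.001  0.389]
 [-0.389 -0.001  0.921]
 [ 0.    -1.    -0.001]] [-0.22895675 -0.48679854 -0.11445709] 0.017
top [0.559 0.027 0.9  ] [[0.01, -1.0, 0.03], [-1.0, -0.01, -0.04], [0.04, -0.03, -1.0]] 417.30573935932625
housing [335.4, 247.8] 0.9
pin_a [320.9, 278.9] 0.63
pin_a [305.3, 236.3] 0.51
pin_a [364.6, 269.0] 0.5
spare_a [460.5, 259.4] 0.64
spare_a [432.5, 266.2] 0.38
shaft [190.7, 191.8] 0.85
shaft [218.9, 196.0] 0.81
shaft [196.3, 298.7] 0.68
rack [443.3, 265.5] 0.66
rack [321.9, 278.7] 0.45
stand [183.5, 245.3] 0.64
side [ 0.077 -0.608  0.661] [[0.78, -0.63, 0.01], [-0.36, -0.46, -0.81], [0.51, 0.63, -0.58]] 422.6262648092575
housing [309.9, 253.6] 0.66
pin_a [313.5, 258.8] 0.54
pin_a [279.3, 243.5] 0.4
pin_a [306.4, 220.8] 0.4
spare_a [390.3, 329.7] 0.43
spare_a [364.8, 318.2] 0.41
spare_a [398.9, 221.9] 0.26
shaft [209.7, 210.0] 0.85
shaft [288.6, 194.0] 0.78
shaft [335.3, 174.9] 0.63
shaft [393.1, 330.4] 0.55
shaft [280.3, 181.9] 0.49
rack [238.4, 184.9] 0.72
rack [377.7, 327.9] 0.66
stand [240.8, 192.4] 0.63
stand [362.0, 312.8] 0.19
```

View pics/top0.png

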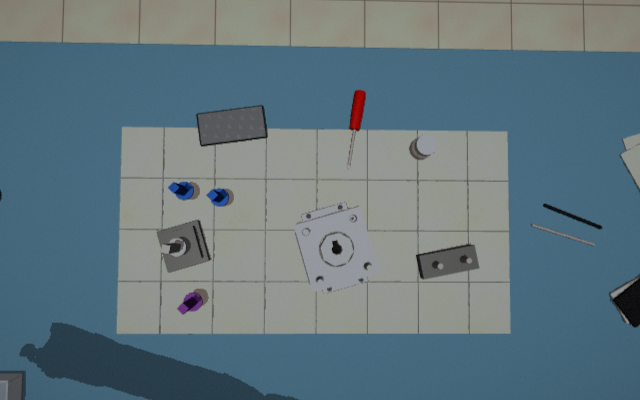

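View pics/side0.png

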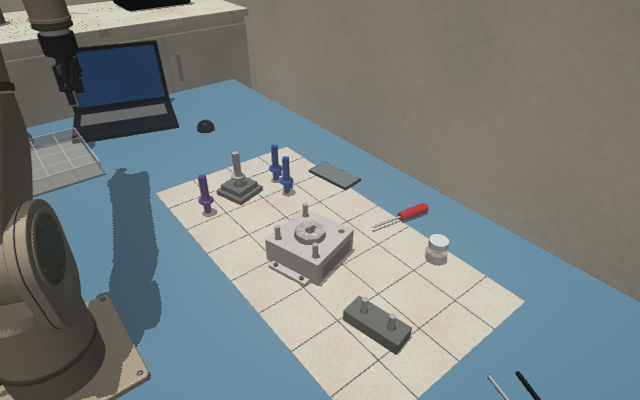

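The top view shows the housing at (336,248), with its pins at (353,218), (320,280) and (368,266). The empty pocket is at (306,231), on the housing's +x+y corner. The rack is at (447,262), and the grey shaft stands in its stand at (183,246). The blue and purple ones are look-alikes.

```bash
python3 - <<'E'
from h import *
p=manip.camera("top"); D=p["depth"]; K=p["intrinsics"]
v,u=np.mgrid[:400,:640]
r=np.stack([(u-K[0,2])/K[0,0],(v-K[1,2])/K[1,1],np.ones_like(u)],-1)*D[...,None]
W=(r-p["t"])@p["R"]
np.save("W.npy",W)
Z=W[...,2]; 
def comp(lo,hi,name,mn=4):
    m=((Z>lo)&(Z<hi)&(D>0)&(v>150)&(v<320)&(u>120)&(u<510)).astype(np.uint8)
    n,l,s,c=cv2.connectedComponentsWithStats(m)
    for i in range(1,n):
        if s[i,4]<mn: continue
        P=W[l==i]; q=cv2.minAreaRect((P[:,:2]*1000).astype(np.float32))
        print(name,s[i,4],c[i].round(1),P.mean(0).round(4),"rect",np.round(q[0],1),np.round(q[1],1),round(q[2],1))
comp(.052,.066,"top60",8); comp(.082,.1,"pin92"); comp(.066,.078,"hub",20);comp(.02,.034,"low",60); comp(.115,.14,"shafttop")
# empty pocket & crops
a=cv2.resize(p["pixels"][195:300,280:390],None,fx=5,fy=5,interpolation=cv2.INTER_CUBIC)
b=cv2.resize(p["pixels"][210:280,150:220],None,fx=3.5,fy=3.5,interpolation=cv2.INTER_CUBIC)
c=np.zeros((525,800,3),np.uint8); c[:,:550]=a; c[:245,552:797]=b
cv2.imwrite("pics/crop1.png",c[:,:,::-1])
E
```

```text
top60 50 [426.2 152.5] [ 0.7101 -0.2244  0.0541] rect [ 709.4 -223.9] [ 8.4 32.2] 0.2
top60 18 [184.  191.1] [0.6267 0.2671 0.058 ] rect [628.8 266.9] [10.  20.5] 89.7
top60 15 [220.3 198. ] [0.6131 0.1939 0.0606] rect [613.  194.3] [ 7.4 18.3] 76.2
top60 3759 [336.1 249.1] [ 0.512  -0.0389  0.0592] rect [511.9 -39.4] [140.5 140.4] 16.3
top60 178 [178.8 246.7] [0.5154 0.2757 0.0562] rect [514.9 278.2] [36.8 32.8] 12.0
top60 36 [468.1 260.4] [ 0.49   -0.3073  0.0583] rect [ 489.7 -307.5] [10.2 10.4] 4.9
top60 33 [439.6 266.3] [ 0.4779 -0.2486  0.0588] rect [ 477.9 -248.8] [11.  10.4] 45.5
top60 21 [193.1 301.8] [0.4068 0.2447 0.0592] rect [406.9 245.3] [17.3  7.3] 22.6
pin92 28 [179.1 189.2] [0.6276 0.267  0.0913] rect [628.9 267. ] [20.7 10. ] 1.3
pin92 23 [217.  196.6] [0.6137 0.1942 0.0917] rect [615.4 194.5] [ 9.5 20.8] 87.0
pin92 28 [305.5 232.2] [0.546  0.0229 0.0904] rect [546.4  23. ] [9.6 9.6] 45.5
pin92 30 [174.5 247.5] [0.5154 0.2738 0.0908] rect [515.9 273.9] [17.1  7.3] 21.7
pin92 34 [369.  267.5] [ 0.4783 -0.1004  0.0905] rect [ 477.9 -100.8] [11.3  9.6] 46.2
pin92 34 [319.6 281.8] [ 0.4506 -0.0049  0.0905] rect [450.   -4.6] [ 9.7 11.5] 89.3
pin92 31 [188.2 304.8] [0.4068 0.2457 0.0909] rect [404.2 245.6] [20.7 10.2] 7.3
hub 709 [336.7 249.6] [ 0.5116 -0.0392  0.0714] rect [512.1 -39.1] [62.  61.8] 60.9
hub 21 [177.6 247.6] [0.5143 0.2735 0.072 ] rect [514.  273.3] [16.1  5.9] 8.3
low 859 [182.9 246.1] [0.5152 0.2754 0.029 ] rect [514.4 280.6] [70.2 71.8] 16.3
low 85 [335.6 247.5] [ 0.5136 -0.0403  0.0292] rect [514.5 -41.1] [16.9 24.9] 90.0
low 1286 [448.1 261.9] [ 0.4841 -0.2772  0.0273] rect [ 483.8 -278.4] [ 50.5 120.3] 11.5
shafttop 88 [165.8 248.8] [0.5148 0.2795 0.1234] rect [514.6 280.6] [16.5 15.8] 80.8
```

View pics/crop1.png

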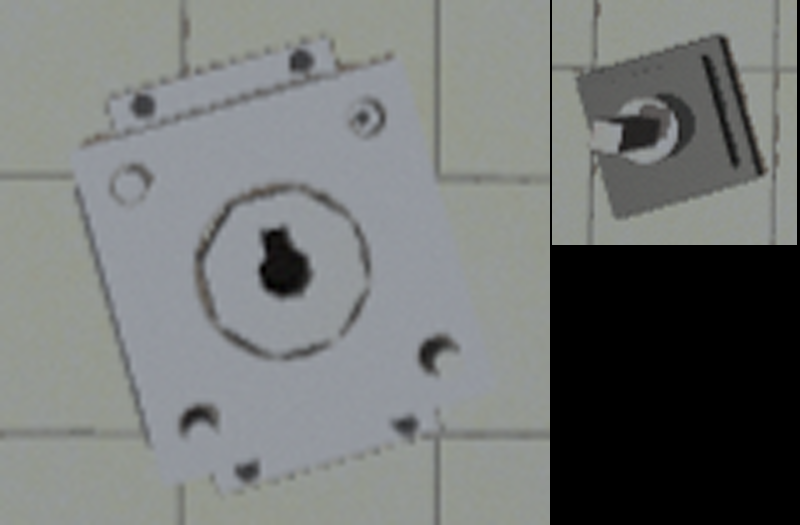

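The empty pocket is actually the +x−y one, a ring with a shadow at crop (366,118), which is pixel (353,219). The (+x,+y) mark is a pin top seen from above. The keyway points up, slightly left, close to the housing's +x. Next I'll move above the spare.

```bash
cat >> h.py <<'E'
def go(x,y,z,h=None):
    "h: world heading of jaw axis (deg, mod 180)"
    o=manip.get_obs(); M=Ro.from_quat(o["ee_rot"]).as_matrix()
    off=M.T@(np.array([x,y,z])-o["position"]); cur=np.degrees(np.arctan2(M[1,2],M[0,2]))
    dy=0 if h is None else (-(h-cur)+90)%180-90
    print("t",round(o["clock"],2),"tcp",o["position"].round(4),"head",round(cur,2),"tilt",M[2].round(3),"F",o["ft_force"].round(1),"w",round(o["grip_width"],3),"q",o["joint_pos"].round(2))
    print("offset",off.round(4).tolist(),"yaw",round(dy,2))
E
python3 - <<'E'
from h import *
go(.50,.12,.25,11.5)
W=np.load("W.npy"); p=manip.camera("top")
g=p["pixels"].mean(2); m=(g<70).astype(np.uint8); m[:232]=0;m[262:]=0;m[:,:322]=0;m[:,352:]=0
vv,uu=np.nonzero(m); P=np.array([world(p,a,b,z=.072) for a,b in zip(uu,vv)])[:,:2]-[.512,-.0391]
for lo in(.0115,.013): 
  s=P[np.hypot(*P.T)>lo]; print(len(s),np.degrees(np.arctan2(*s.mean(0)[::-1])),s.mean(0))
print(len(P),P.mean(0),P.min(0),P.max(0))
s=manip.camera("side"); c=s["pixels"][130:220,190:300]
cv2.imwrite("pics/crop2.png",cv2.resize(c,None,fx=6,fy=6,interpolation=cv2.INTER_CUBIC)[:,:,::-1])
E
```

```text
t 0.75 tcp [0.2433 0.5757 0.2484] head 67.09 tilt [-0. -1.  0.] F [ 0.8  0.8 -0.1] w 1.001 q [-1.19  0.33 -0.06  1.46  0.02  1.35 -0.09]
offset [0.4139, -0.0017, -0.3199] yaw 55.59
18 22.470590140131396 [0.01511398 0.00625133]
14 23.69975031155187 [0.01611427 0.00707359]
96 [0.00403088 0.00149032] [-0.00713846 -0.00857015] [0.02635177 0.0252362 ]
```

View pics/crop2.png

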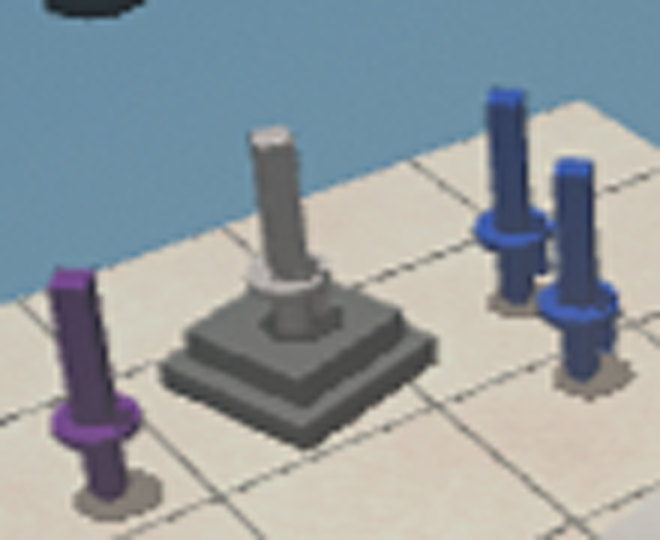

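The crop shows the grey shaft standing at crop (285,230). No key shows on the camera side, so it points away from the side camera, roughly between +x and +y.

Call:
move_arm([
  {"offset": [0.414, 0, -0.32], "yaw": 55.6, "jaw": 0},
  {"offset": [0.414, 0, -0.32], "yaw": 55.6, "jaw": 0},
  {"offset": [0.414, 0, -0.32], "yaw": 55.6, "jaw": 0},
  {"offset": [0.414, 0, -0.32], "yaw": 55.6, "jaw": 0},
  {"offset": [0.414, 0, -0.32], "yaw": 55.6, "jaw": 0},
  {"offset": [0.414, 0, -0.32], "yaw": 55.6, "jaw": 0},
  {"offset": [0.414, 0, -0.32], "yaw": 55.6, "jaw": 0},
  {"offset": [0.414, 0, -0.32], "yaw": 55.6, "jaw": 0},
  {"offset": [0.414, 0, -0.32], "yaw": 55.6, "jaw": 0},
  {"offset": [0.414, 0, -0.32], "yaw": 55.6, "jaw": 0},
], squeeze=40)

```text
clock: 1.68
position: [0.4483, 0.2108, 0.2487]
ee_rot: [-0.547, 0.448, -0.448, 0.548]
ft_force: [1.0, -0.2, -0.9]
grip_width: 1.002
```

```bash
python3 -c "
from h import *
go(.478,-.2488,.13,11.5)"
```

```text
t 1.68 tcp [0.4483 0.2108 0.2487] head 11.46 tilt [-0.001 -1.     0.001] F [ 1.  -0.2 -0.9] w 1.002 q [-0.82  0.04  0.3   1.81 -0.01  1.3  -0.32]
offset [0.4564, 0.1183, -0.0623] yaw -0.04
```

Call:
move_arm([
  {"offset": [0.456, 0.03, -0.062], "yaw": 0, "jaw": 60},
  {"offset": [0.456, 0.03, -0.062], "yaw": 0, "jaw": 60},
  {"offset": [0.456, 0.03, -0.062], "yaw": 0, "jaw": 60},
  {"offset": [0.456, 0.03, -0.062], "yaw": 0, "jaw": 60},
  {"offset": [0.456, 0.03, -0.062], "yaw": 0, "jaw": 60},
  {"offset": [0.456, 0.03, -0.062], "yaw": 0, "jaw": 60},
  {"offset": [0.456, 0.118, -0.062], "yaw": 0, "jaw": 60},
  {"offset": [0.456, 0.118, -0.062], "yaw": 0, "jaw": 60},
  {"offset": [0.456, 0.118, -0.062], "yaw": 0, "jaw": 60},
  {"offset": [0.456, 0.118, -0.062], "yaw": 0, "jaw": 60},
])

```text
clock: 2.52
position: [0.4741, -0.1881, 0.1599]
ee_rot: [-0.547, 0.447, -0.448, 0.548]
ft_force: [1.0, 1.1, -0.3]
grip_width: 0.765
```

```bash
python3 -c "
from h import *
go(.478,-.2488,.053,11.5)"
```

```text
t 2.52 tcp [ 0.4741 -0.1881  0.1599] head 11.48 tilt [-0.    -1.     0.003] F [ 1.   1.1 -0.3] w 0.765 q [-0.37  0.17  0.73  1.91 -0.13  1.11  0.61]
offset [0.0603, 0.1069, -0.0086] yaw -0.02
```

Call:
move_arm([
  {"offset": [0.06, 0.03, -0.0086], "yaw": 0, "jaw": 100},
  {"offset": [0.06, 0.03, -0.0086], "yaw": 0, "jaw": 100},
  {"offset": [0.06, 0.05, -0.0086], "yaw": 0, "jaw": 100},
  {"offset": [0.06, 0.05, -0.0086], "yaw": 0, "jaw": 100},
  {"offset": [0.06, 0.075, -0.0086], "yaw": 0, "jaw": 100},
  {"offset": [0.06, 0.107, -0.0086], "yaw": 0, "jaw": 100},
  {"offset": [0.06, 0.107, -0.0086], "yaw": 0, "jaw": 100},
  {"offset": [0.06, 0.107, -0.0086], "yaw": 0, "jaw": 100},
  {"offset": [0.06, 0.107, -0.0086], "yaw": 0, "jaw": 100},
])

```text
clock: 3.27
position: [0.4788, -0.2483, 0.0547]
ee_rot: [-0.547, 0.446, -0.448, 0.549]
ft_force: [0.8, -0.1, 0.3]
grip_width: 0.607
```

```bash
python3 -c "
from h import *
go(.478,-.2488,.053,11.5)
p=manip.camera('side'); cv2.imwrite('pics/g1.png',cv2.resize(p['pixels'][230:370,290:450],None,fx=4,fy=4)[:,:,::-1])"
```

```text
t 3.27 tcp [ 0.4788 -0.2483  0.0547] head 11.52 tilt [ 0.    -1.     0.004] F [ 0.8 -0.1  0.3] w 0.607 q [-0.19  0.41  0.69  1.92 -0.33  0.92  0.86]
offset [0.0003, 0.0017, -0.0009] yaw 0.02
```

View pics/g1.png

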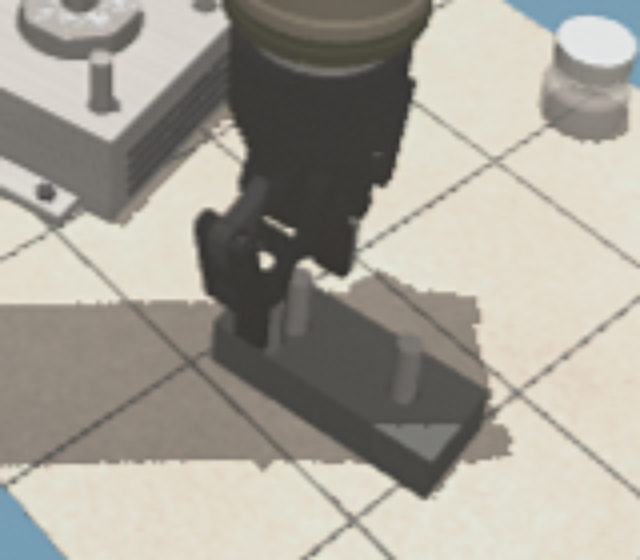

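The spare at crop (300,300) is between the jaws, so I'll close on it.

Call:
move_arm([
  {"offset": [0, 0.001, -0.001], "jaw": 255},
  {"offset": [0, 0.001, -0.001], "jaw": 255},
  {"offset": [0, 0.001, -0.001], "jaw": 255},
  {"offset": [0, 0.001, -0.001], "jaw": 255},
  {"offset": [0, 0.001, -0.001], "jaw": 255},
  {"offset": [0, 0.001, -0.001], "jaw": 255},
  {"offset": [0, 0.001, -0.001], "jaw": 255},
  {"offset": [0, 0.001, -0.001], "jaw": 255},
], squeeze=60)

```text
invalid input at $.increments[0]: expected keys offset, yaw, jaw
```

```bash
python3 -c "
from h import *
go(.478,-.2488,.150,11.5)"
```

```text
t 3.32 tcp [ 0.4791 -0.2486  0.055 ] head 11.51 tilt [ 0.001 -1.     0.005] F [ 1.  -0.2  0.5] w 0.61 q [-0.19  0.41  0.69  1.92 -0.33  0.92  0.86]
offset [0.0001, -0.095, -0.0007] yaw 0.01
```

Call:
move_arm([
  {"offset": [0, 0.001, -0.001], "yaw": 0, "jaw": 255},
  {"offset": [0, 0.001, -0.001], "yaw": 0, "jaw": 255},
  {"offset": [0, 0.001, -0.001], "yaw": 0, "jaw": 255},
  {"offset": [0, 0.001, -0.001], "yaw": 0, "jaw": 255},
  {"offset": [0, 0.001, -0.001], "yaw": 0, "jaw": 255},
  {"offset": [0, 0.001, -0.001], "yaw": 0, "jaw": 255},
  {"offset": [0, 0.001, -0.001], "yaw": 0, "jaw": 255},
  {"offset": [0, 0.001, -0.001], "yaw": 0, "jaw": 255},
  {"offset": [0, 0.001, -0.001], "yaw": 0, "jaw": 255},
], squeeze=60)

```text
clock: 4.07
position: [0.4787, -0.249, 0.0549]
ee_rot: [-0.546, 0.446, -0.449, 0.549]
ft_force: [-1.9, 1.5, 8.9]
grip_width: 0.114
```

```bash
python3 -c "
from h import *
go(.478,-.2488,.150,11.5)"
```

```text
t 4.07 tcp [ 0.4787 -0.249   0.0549] head 11.51 tilt [ 0.001 -1.     0.006] F [-1.9  1.5  8.9] w 0.114 q [-0.19  0.41  0.69  1.92 -0.33  0.92  0.87]
offset [-0.0002, -0.0951, -0.0001] yaw 0.01
```

Call:
move_arm([
  {"offset": [0, -0.012, 0], "yaw": 0, "jaw": 255},
  {"offset": [0, -0.03, 0], "yaw": 0, "jaw": 255},
  {"offset": [0, -0.06, 0], "yaw": 0, "jaw": 255},
  {"offset": [0, -0.1, 0], "yaw": 0, "jaw": 255},
  {"offset": [0, -0.11, 0], "yaw": 0, "jaw": 255},
  {"offset": [0, -0.11, 0], "yaw": 0, "jaw": 255},
  {"offset": [0, -0.11, 0], "yaw": 0, "jaw": 255},
])

```text
clock: 4.65
position: [0.4783, -0.249, 0.1656]
ee_rot: [-0.546, 0.445, -0.449, 0.55]
ft_force: [-0.1, 0.9, -1.2]
grip_width: 0.109
```

```bash
python3 -c "
from h import *
go(.5745,-.0733,.150,11.5)"
```

```text
t 4.65 tcp [ 0.4783 -0.249   0.1656] head 11.52 tilt [ 0.001 -1.     0.008] F [-0.1  0.9 -1.2] w 0.109 q [-0.27  0.24  0.77  1.83 -0.19  1.13  0.76]
offset [-0.1529, 0.0165, 0.1293] yaw 0.02
```

Call:
move_arm([
  {"offset": [-0.153, 0.017, 0.129], "yaw": 0, "jaw": 255},
  {"offset": [-0.153, 0.017, 0.129], "yaw": 0, "jaw": 255},
  {"offset": [-0.153, 0.017, 0.129], "yaw": 0, "jaw": 255},
  {"offset": [-0.153, 0.017, 0.129], "yaw": 0, "jaw": 255},
  {"offset": [-0.153, 0.017, 0.129], "yaw": 0, "jaw": 255},
  {"offset": [-0.153, 0.017, 0.129], "yaw": 0, "jaw": 255},
  {"offset": [-0.153, 0.017, 0.129], "yaw": 0, "jaw": 255},
  {"offset": [-0.153, 0.017, 0.129], "yaw": 0, "jaw": 255},
  {"offset": [-0.153, 0.017, 0.129], "yaw": 0, "jaw": 255},
])

```text
clock: 5.4
position: [0.5733, -0.075, 0.1489]
ee_rot: [-0.546, 0.446, -0.45, 0.549]
ft_force: [-0.2, 0.2, 0.4]
grip_width: 0.112
```

```bash
python3 -c "
from h import *
go(.5743,-.0732,.110,11.5)
p=manip.camera('side'); cv2.imwrite('pics/g2.png',cv2.resize(p['pixels'][150:290,250:410],None,fx=4,fy=4)[:,:,::-1])"
```

```text
t 5.4 tcp [ 0.5733 -0.075   0.1489] head 11.38 tilt [ 0.001 -1.     0.006] F [-0.2  0.2  0.4] w 0.112 q [-0.49  0.35  0.66  1.75 -0.23  1.12  0.44]
offset [-0.0016, 0.0389, 0.0011] yaw -0.12
```

View pics/g2.png

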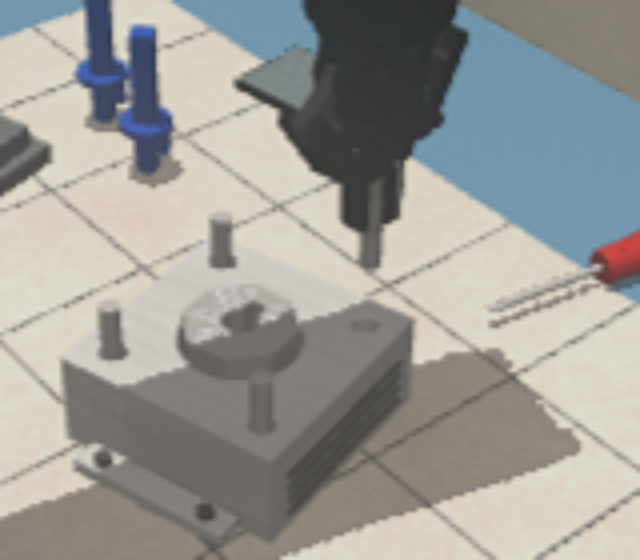

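The picture confirms the empty pocket at crop (366,325), with the upright pin just above it at (370,265).

Call:
move_arm([
  {"offset": [-0.0016, 0.02, 0.0011], "yaw": 0, "jaw": 255},
  {"offset": [-0.0016, 0.034, 0.0011], "yaw": 0, "jaw": 255},
  {"offset": [-0.0016, 0.034, 0.0011], "yaw": 0, "jaw": 255},
  {"offset": [-0.0016, 0.034, 0.0011], "yaw": 0, "jaw": 255},
  {"offset": [-0.0016, 0.034, 0.0011], "yaw": 0, "jaw": 255},
  {"offset": [-0.0016, 0.034, 0.0011], "yaw": 0, "jaw": 255},
])

```text
clock: 5.95
position: [0.5749, -0.0736, 0.1163]
ee_rot: [-0.545, 0.446, -0.45, 0.549]
ft_force: [-0.4, -0.5, 0.7]
grip_width: 0.113
```

```bash
python3 -c "
from h import *
go(.5743,-.0732,.088,11.5)"
```

```text
t 5.95 tcp [ 0.5749 -0.0736  0.1163] head 11.33 tilt [ 0.001 -1.     0.008] F [-0.4 -0.5  0.7] w 0.113 q [-0.48  0.39  0.64  1.77 -0.26  1.06  0.46]
offset [-0.0006, 0.0283, -0.0008] yaw -0.17
```

Call:
move_arm([
  {"offset": [-0.0006, 0.004, -0.0008], "yaw": 0, "jaw": 255},
  {"offset": [-0.0006, 0.007, -0.0008], "yaw": 0, "jaw": 255},
  {"offset": [-0.0006, 0.01, -0.0008], "yaw": 0, "jaw": 255},
  {"offset": [-0.0006, 0.013, -0.0008], "yaw": 0, "jaw": 255},
  {"offset": [-0.0006, 0.015, -0.0008], "yaw": 0, "jaw": 255},
  {"offset": [-0.0006, 0.015, -0.0008], "yaw": 0, "jaw": 255},
])

```text
clock: 6.45
position: [0.5739, -0.0731, 0.1007]
ee_rot: [-0.545, 0.446, -0.45, 0.549]
ft_force: [-0.2, 0.6, -1.1]
grip_width: 0.111
```

```bash
python3 -c "
from h import *
go(.5743,-.0732,.088,11.5)"
```

```text
t 6.45 tcp [ 0.5739 -0.0731  0.1007] head 11.34 tilt [ 0.001 -1.     0.008] F [-0.2  0.6 -1.1] w 0.111 q [-0.47  0.4   0.63  1.79 -0.28  1.03  0.47]
offset [0.0002, 0.0127, 0.0002] yaw -0.16
```

It entered with no contact force, so I'll go on down.

Call:
move_arm([
  {"offset": [0, 0.004, 0], "yaw": 0, "jaw": 255},
  {"offset": [0, 0.007, 0], "yaw": 0, "jaw": 255},
  {"offset": [0, 0.01, 0], "yaw": 0, "jaw": 255},
  {"offset": [0, 0.0125, 0], "yaw": 0, "jaw": 255},
  {"offset": [0, 0.0135, 0], "yaw": 0, "jaw": 255},
  {"offset": [0, 0.0135, 0], "yaw": 0, "jaw": 255},
])

```text
clock: 6.95
position: [0.5741, -0.073, 0.0871]
ee_rot: [-0.545, 0.446, -0.45, 0.549]
ft_force: [-0.0, 0.1, -0.2]
grip_width: 0.114
```

```bash
python3 -c "
from h import *
go(.5743,-.0732,.088,11.5)"
```

```text
t 6.95 tcp [ 0.5741 -0.073   0.0871] head 11.34 tilt [ 0.001 -1.     0.008] F [-0.   0.1 -0.2] w 0.114 q [-0.46  0.42  0.63  1.8  -0.29  1.    0.47]
offset [0.0002, -0.0009, 0.0002] yaw -0.16
```

Call:
move_arm([
  {"offset": [0, 0.002, 0], "yaw": 0, "jaw": 255},
  {"offset": [0, 0.002, 0], "yaw": 0, "jaw": 255},
  {"offset": [0, 0.001, 0], "yaw": 0, "jaw": 140},
  {"offset": [0, 0, 0], "yaw": 0, "jaw": 140},
  {"offset": [0, 0, 0], "yaw": 0, "jaw": 140},
  {"offset": [0, 0, 0], "yaw": 0, "jaw": 140},
  {"offset": [0, 0, 0], "yaw": 0, "jaw": 140},
  {"offset": [0, 0, 0], "yaw": 0, "jaw": 140},
])

```text
clock: 7.62
position: [0.5739, -0.073, 0.0869]
ee_rot: [-0.545, 0.446, -0.45, 0.549]
ft_force: [-0.8, -0.1, -0.4]
grip_width: 0.45
```

Call:
move_arm([
  {"offset": [0, -0.02, 0], "yaw": 0, "jaw": 140},
  {"offset": [0, -0.06, 0], "yaw": 0, "jaw": 140},
  {"offset": [0, -0.1, 0], "yaw": 0, "jaw": 140},
  {"offset": [0, -0.13, 0], "yaw": 0, "jaw": 100},
  {"offset": [0, -0.13, 0], "yaw": 0, "jaw": 100},
  {"offset": [0, -0.13, 0], "yaw": 0, "jaw": 100},
])

```text
clock: 8.12
position: [0.5739, -0.0731, 0.2187]
ee_rot: [-0.544, 0.445, -0.451, 0.55]
ft_force: [0.1, -0.0, -1.1]
grip_width: 0.606
```

```bash
python3 -c "
from h import *
go(.5146,.2806,.220,11.5)
p=manip.camera('side'); D=p['depth']
a=cv2.resize(p['pixels'][190:290,250:370],None,fx=4,fy=4); b=cv2.resize(p['pixels'][140:210,205:275],None,fx=5.7,fy=5.7)[:400,:392]
cv2.imwrite('pics/g3.png',np.hstack([a[:392,:400],b[:392]])[:,:,::-1])
p=manip.camera('top')
for q in ('pin_a','spare_a','shaft'):
  for d in manip.spot_point(p,q)[:5]: print(q,d['centre'],d['confidence'])
D=p['depth']; K=p['intrinsics']; v,u=np.mgrid[:400,:640]
W=(np.stack([(u-K[0,2])/K[0,0],(v-K[1,2])/K[1,1],np.ones_like(u)],-1)*D[...,None]-p['t'])@p['R']
m=(W[...,2]>.108)&(W[...,2]<.14)&(u<200)&(u>140)&(v>210)&(v<280)
P=W[m]; print(len(P),P.mean(0),cv2.minAreaRect((P[:,:2]*1000).astype(np.float32)))
"
```

```text
t 8.12 tcp [ 0.5739 -0.0731  0.2187] head 11.35 tilt [ 0.001 -1.     0.011] F [ 0.1 -0.  -1.1] w 0.606 q [-0.52  0.27  0.68  1.67 -0.18  1.25  0.4 ]
offset [-0.3585, -0.0017, 0.0115] yaw -0.15
pin_a [302.9, 235.2] 0.51
pin_a [324.3, 278.2] 0.38
pin_a [319.3, 275.5] 0.16
shaft [181.0, 245.2] 0.86
shaft [220.6, 196.7] 0.84
shaft [186.5, 192.3] 0.76
shaft [196.8, 301.3] 0.58
105 [0.51494807 0.27894923 0.121285  ] ((514.3387451171875, 280.2040100097656), (16.69223403930664, 16.252836227416992), 78.02152252197266)
```

View pics/g3.png

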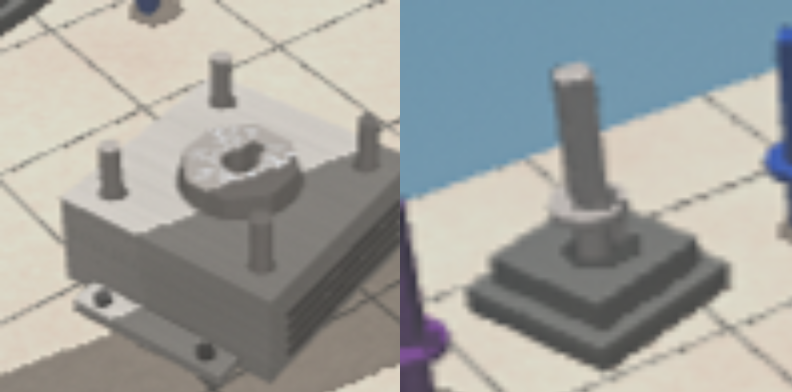

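All four pockets now hold pins standing at equal height. Next is the shaft: square side at about −10°, centre (0.5145, 0.2805).

Call:
move_arm([
  {"offset": [-0.358, 0, 0.011], "yaw": 21, "jaw": 100},
  {"offset": [-0.358, 0, 0.011], "yaw": 21, "jaw": 100},
  {"offset": [-0.358, 0, 0.011], "yaw": 21, "jaw": 100},
  {"offset": [-0.358, 0, 0.011], "yaw": 21, "jaw": 100},
  {"offset": [-0.358, 0, 0.011], "yaw": 21, "jaw": 100},
  {"offset": [-0.358, 0, 0.011], "yaw": 21, "jaw": 100},
  {"offset": [-0.358, 0, 0.011], "yaw": 21, "jaw": 100},
  {"offset": [-0.358, 0, 0.011], "yaw": 21, "jaw": 100},
  {"offset": [-0.358, 0, 0.011], "yaw": 21, "jaw": 100},
  {"offset": [-0.358, 0, 0.011], "yaw": 21, "jaw": 100},
])

```text
clock: 9.2
position: [0.5088, 0.2897, 0.2136]
ee_rot: [0.458, -0.538, 0.538, -0.46]
ft_force: [-0.8, 0.9, -0.3]
grip_width: 0.606
```

```bash
python3 -c "
from h import *
go(.5146,.2806,.097,-10)"
```

```text
t 9.2 tcp [0.5088 0.2897 0.2136] head -9.0 tilt [-0.002 -1.     0.002] F [-0.8  0.9 -0.3] w 0.606 q [-1.03  0.28  0.53  1.65 -0.15  1.25 -0.63]
offset [0.0083, 0.1166, 0.0069] yaw 1.0
```

Call:
move_arm([
  {"offset": [0.0083, 0.02, 0.0069], "yaw": 1, "jaw": 100},
  {"offset": [0.0083, 0.04, 0.0069], "yaw": 1, "jaw": 100},
  {"offset": [0.0083, 0.04, 0.0069], "yaw": 1, "jaw": 100},
  {"offset": [0.0083, 0.07, 0.0069], "yaw": 1, "jaw": 100},
  {"offset": [0.0083, 0.1, 0.0069], "yaw": 1, "jaw": 100},
  {"offset": [0.0083, 0.117, 0.0069], "yaw": 1, "jaw": 100},
  {"offset": [0.0083, 0.117, 0.0069], "yaw": 1, "jaw": 100},
  {"offset": [0.0083, 0.117, 0.0069], "yaw": 1, "jaw": 100},
])

```text
clock: 9.87
position: [0.5145, 0.2801, 0.0967]
ee_rot: [0.454, -0.542, 0.542, -0.455]
ft_force: [0.9, -0.8, 0.8]
grip_width: 0.608
```

```bash
python3 -c "
from h import *
go(.5146,.2806,.097,-10)"
```

```text
t 9.87 tcp [0.5145 0.2801 0.0967] head -10.02 tilt [-0.001 -1.     0.001] F [ 0.9 -0.8  0.8] w 0.608 q [-0.99  0.41  0.5   1.76 -0.22  1.03 -0.58]
offset [-0.0005, -0.0003, 0.0] yaw -0.02
```

Call:
move_arm([
  {"offset": [0, 0, 0], "yaw": 0, "jaw": 255},
  {"offset": [0, 0, 0], "yaw": 0, "jaw": 255},
  {"offset": [0, 0, 0], "yaw": 0, "jaw": 255},
  {"offset": [0, 0, 0], "yaw": 0, "jaw": 255},
  {"offset": [0, 0, 0], "yaw": 0, "jaw": 255},
  {"offset": [0, 0, 0], "yaw": 0, "jaw": 255},
  {"offset": [0, 0, 0], "yaw": 0, "jaw": 255},
  {"offset": [0, 0, 0], "yaw": 0, "jaw": 255},
], squeeze=80)

```text
clock: 10.53
position: [0.5152, 0.2806, 0.0984]
ee_rot: [0.453, -0.542, 0.542, -0.456]
ft_force: [-0.9, -0.6, 6.9]
grip_width: 0.177
```

```bash
python3 -c "
from h import *
go(.5146,.2806,.20,-10)"
```

```text
t 10.53 tcp [0.5152 0.2806 0.0984] head -10.02 tilt [-0.002 -1.     0.002] F [-0.9 -0.6  6.9] w 0.177 q [-0.99  0.4   0.51  1.76 -0.22  1.03 -0.58]
offset [-0.0001, -0.1016, -0.0003] yaw -0.02
```

Call:
move_arm([
  {"offset": [0, -0.012, 0], "yaw": 0, "jaw": 255},
  {"offset": [0, -0.04, 0], "yaw": 0, "jaw": 255},
  {"offset": [0, -0.08, 0], "yaw": 0, "jaw": 255},
  {"offset": [0, -0.11, 0], "yaw": 0, "jaw": 255},
  {"offset": [0, -0.11, 0], "yaw": 0, "jaw": 255},
  {"offset": [0, -0.11, 0], "yaw": 0, "jaw": 255},
], squeeze=110)

```text
clock: 11.03
position: [0.5158, 0.2808, 0.2111]
ee_rot: [0.452, -0.542, 0.542, -0.457]
ft_force: [-0.5, -0.1, -3.0]
grip_width: 0.173
```

```bash
python3 -c "
from h import *
go(.512,-.0391,.20,-10)
p=manip.camera('side'); K=p['intrinsics']
o=manip.get_obs(); q=K@(p['R']@(o['position']-[0,0,.06])+p['t']); u,v=(q[:2]/q[2]).astype(int); print(u,v)
cv2.imwrite('pics/g4.png',cv2.resize(p['pixels'][v-35:v+35,u-40:u+40],None,fx=8,fy=8,interpolation=cv2.INTER_CUBIC)[:,:,::-1])"
```

```text
t 11.03 tcp [0.5158 0.2808 0.2111] head -10.03 tilt [-0.006 -1.     0.005] F [-0.5 -0.1 -3. ] w 0.173 q [-1.02  0.29  0.54  1.65 -0.16  1.24 -0.63]
offset [0.3157, 0.0094, 0.0519] yaw -0.03
233 144
```

View pics/g4.png

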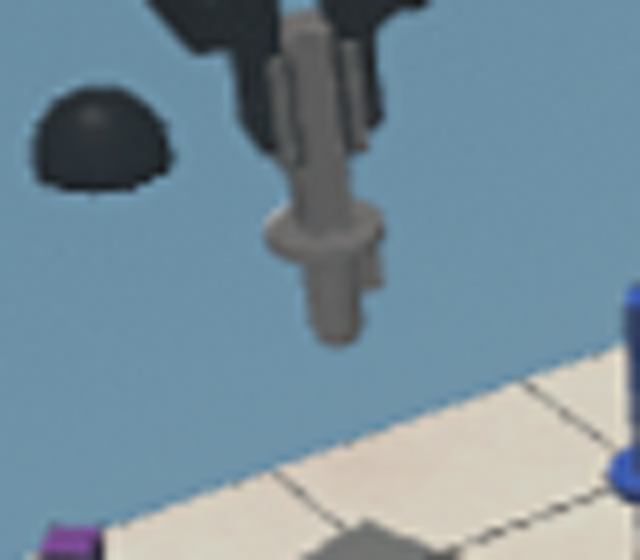

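The lifted shaft has its key on the right and behind, at crop (375,270), so it points at about −10°. I'll move to above the bore and turn the key to about 16°.

Call:
move_arm([
  {"offset": [0.316, 0, 0.052], "yaw": -26, "jaw": 255},
  {"offset": [0.316, 0, 0.052], "yaw": -26, "jaw": 255},
  {"offset": [0.316, 0, 0.052], "yaw": -26, "jaw": 255},
  {"offset": [0.316, 0, 0.052], "yaw": -26, "jaw": 255},
  {"offset": [0.316, 0, 0.052], "yaw": -26, "jaw": 255},
  {"offset": [0.316, 0, 0.052], "yaw": -26, "jaw": 255},
  {"offset": [0.316, 0, 0.052], "yaw": -26, "jaw": 255},
  {"offset": [0.316, 0, 0.052], "yaw": -26, "jaw": 255},
  {"offset": [0.316, 0, 0.052], "yaw": -26, "jaw": 255},
  {"offset": [0.316, 0, 0.052], "yaw": -26, "jaw": 255},
])

```text
clock: 11.92
position: [0.5101, -0.0417, 0.2071]
ee_rot: [-0.563, 0.427, -0.427, 0.565]
ft_force: [-0.1, 1.0, -1.9]
grip_width: 0.169
```

```bash
python3 -c "
from h import *
go(.512,-.0391,.165,16)
p=manip.camera('side'); K=p['intrinsics']
o=manip.get_obs(); q=K@(p['R']@(o['position']-[0,0,.09])+p['t']); u,v=(q[:2]/q[2]).astype(int); print(u,v)
cv2.imwrite('pics/g5.png',cv2.resize(p['pixels'][v-45:v+45,u-50:u+50],None,fx=6,fy=6,interpolation=cv2.INTER_CUBIC)[:,:,::-1])"
```

```text
t 11.92 tcp [ 0.5101 -0.0417  0.2071] head 15.76 tilt [-0.002 -1.     0.002] F [-0.1  1.  -1.9] w 0.169 q [-0.65  0.11  0.7   1.85 -0.08  1.21  0.35]
offset [-0.0019, 0.0421, 0.0024] yaw -0.24
309 214
```

View pics/g5.png

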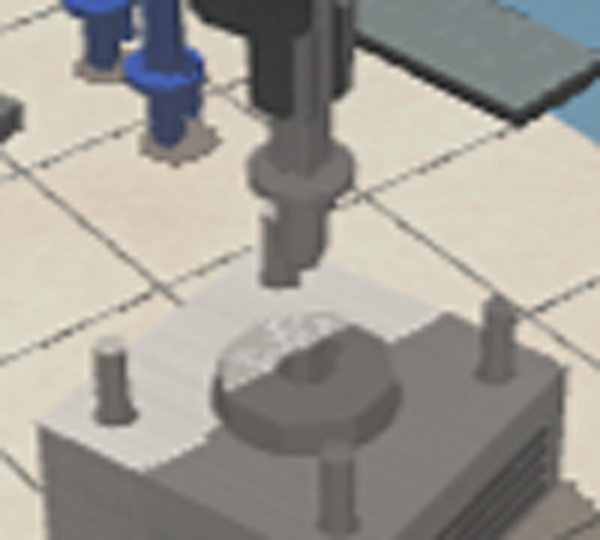

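The shaft hangs over the hub. The patch to its left at crop (268,240) is unclear, so I'll check it with depth.

```bash
python3 -c "
from h import *
p=manip.camera('side'); D=p['depth']
for y in (205,215,230,245,260,275):
  print(y,[ (x,*(1000*(world(p,259+x/6,169+y/6,d=D[int(169+y/6),int(259+x/6)])-[.5101,-.0417,0])).round().astype(int)) for x in (262,268,276,285,300,315,325,332)])
"
```

```text
205 [(262, np.int64(110), np.int64(173), np.int64(1)), (268, np.int64(36), np.int64(69), np.int64(92)), (276, np.int64(-9), np.int64(4), np.int64(150)), (285, np.int64(-7), np.int64(0), np.int64(151)), (300, np.int64(-5), np.int64(-5), np.int64(153)), (315, np.int64(2), np.int64(-5), np.int64(150)), (325, np.int64(133), np.int64(158), np.int64(0)), (332, np.int64(134), np.int64(153), np.int64(2))]
215 [(262, np.int64(31), np.int64(66), np.int64(92)), (268, np.int64(32), np.int64(64), np.int64(93)), (276, np.int64(-9), np.int64(3), np.int64(146)), (285, np.int64(-9), np.int64(-2), np.int64(149)), (300, np.int64(-5), np.int64(-5), np.int64(149)), (315, np.int64(1), np.int64(-5), np.int64(146)), (325, np.int64(128), np.int64(151), np.int64(0)), (332, np.int64(130), np.int64(148), np.int64(1))]
230 [(262, np.int64(32), np.int64(68), np.int64(83)), (268, np.int64(31), np.int64(63), np.int64(87)), (276, np.int64(-10), np.int64(2), np.int64(140)), (285, np.int64(-8), np.int64(0), np.int64(141)), (300, np.int64(-5), np.int64(-5), np.int64(143)), (315, np.int64(2), np.int64(-4), np.int64(139)
[... 602 characters left out ...]
4(72)), (276, np.int64(33), np.int64(61), np.int64(72)), (285, np.int64(-7), np.int64(1), np.int64(127)), (300, np.int64(-3), np.int64(-2), np.int64(127)), (315, np.int64(55), np.int64(64), np.int64(61)), (325, np.int64(59), np.int64(63), np.int64(60)), (332, np.int64(108), np.int64(121), np.int64(2))]
275 [(262, np.int64(33), np.int64(70), np.int64(60)), (268, np.int64(32), np.int64(64), np.int64(64)), (276, np.int64(34), np.int64(61), np.int64(65)), (285, np.int64(37), np.int64(60), np.int64(64)), (300, np.int64(45), np.int64(61), np.int64(60)), (315, np.int64(49), np.int64(56), np.int64(61)), (325, np.int64(51), np.int64(53), np.int64(62)), (332, np.int64(55), np.int64(53), np.int64(60))]
```

The patch is just the fourth pin behind. The shaft's lower end is at z≈0.124, so I'll align and descend.

Call:
move_arm([
  {"offset": [-0.0019, 0.005, 0.0024], "yaw": 0, "jaw": 255},
  {"offset": [-0.0019, 0.02, 0.0024], "yaw": 0, "jaw": 255},
  {"offset": [-0.0019, 0.038, 0.0024], "yaw": 0, "jaw": 255},
  {"offset": [-0.0019, 0.042, 0.0024], "yaw": 0, "jaw": 255},
  {"offset": [-0.0019, 0.042, 0.0024], "yaw": 0, "jaw": 255},
  {"offset": [-0.0019, 0.042, 0.0024], "yaw": 0, "jaw": 255},
  {"offset": [-0.0019, 0.042, 0.0024], "yaw": 0, "jaw": 255},
])

```text
clock: 12.6
position: [0.513, -0.0359, 0.166]
ee_rot: [-0.564, 0.425, -0.425, 0.566]
ft_force: [0.3, -0.2, -1.7]
grip_width: 0.176
```

```bash
python3 -c "
from h import *
go(.512,-.0391,.140,16)"
```

```text
t 12.6 tcp [ 0.513  -0.0359  0.166 ] head 16.07 tilt [-0.002 -1.     0.003] F [ 0.3 -0.2 -1.7] w 0.176 q [-0.64  0.17  0.69  1.89 -0.12  1.12  0.37]
offset [0.0029, 0.026, -0.0019] yaw 0.07
```

Call:
move_arm([
  {"offset": [0.0029, 0.004, -0.0019], "yaw": 0, "jaw": 255},
  {"offset": [0.0029, 0.008, -0.0019], "yaw": 0, "jaw": 255},
  {"offset": [0.0029, 0.008, -0.0019], "yaw": 0, "jaw": 255},
  {"offset": [0.0029, 0.008, -0.0019], "yaw": 0, "jaw": 255},
])

```text
clock: 12.93
position: [0.5118, -0.0392, 0.1579]
ee_rot: [-0.564, 0.425, -0.425, 0.566]
ft_force: [0.4, 0.1, -1.1]
grip_width: 0.169
```

```bash
python3 -c "
from h import *
go(.512,-.0391,.140,16)"
```

```text
t 12.93 tcp [ 0.5118 -0.0392  0.1579] head 16.06 tilt [-0.002 -1.     0.003] F [ 0.4  0.1 -1.1] w 0.169 q [-0.64  0.18  0.69  1.9  -0.13  1.11  0.39]
offset [-0.0, 0.0179, 0.0002] yaw 0.06
```

Call:
move_arm([
  {"offset": [0, 0.003, 0], "yaw": 0, "jaw": 255},
  {"offset": [0, 0.006, 0], "yaw": 0, "jaw": 255},
  {"offset": [0, 0.009, 0], "yaw": 0, "jaw": 255},
  {"offset": [0, 0.011, 0], "yaw": 0, "jaw": 255},
  {"offset": [0, 0.011, 0], "yaw": 0, "jaw": 255},
  {"offset": [0, 0.011, 0], "yaw": 0, "jaw": 255},
])

```text
clock: 13.43
position: [0.5119, -0.0392, 0.1468]
ee_rot: [-0.564, 0.425, -0.425, 0.566]
ft_force: [0.3, 0.0, -1.8]
grip_width: 0.171
```

```bash
python3 -c "
from h import *
go(.512,-.0391,.140,16)"
```

```text
t 13.43 tcp [ 0.5119 -0.0392  0.1468] head 16.06 tilt [-0.002 -1.     0.003] F [ 0.3  0.  -1.8] w 0.171 q [-0.63  0.19  0.69  1.91 -0.14  1.08  0.4 ]
offset [-0.0, 0.0068, 0.0001] yaw 0.06
```

Call:
move_arm([
  {"offset": [0, 0.003, 0], "yaw": 0, "jaw": 255},
  {"offset": [0, 0.006, 0], "yaw": 0, "jaw": 255},
  {"offset": [0, 0.009, 0], "yaw": 0, "jaw": 255},
  {"offset": [0, 0.011, 0], "yaw": 0, "jaw": 255},
  {"offset": [0, 0.013, 0], "yaw": 0, "jaw": 255},
  {"offset": [0, 0.014, 0], "yaw": 0, "jaw": 255},
  {"offset": [0, 0.014, 0], "yaw": 0, "jaw": 255},
])

```text
clock: 14.02
position: [0.5119, -0.0392, 0.1325]
ee_rot: [-0.564, 0.425, -0.425, 0.566]
ft_force: [2.2, -0.5, -2.4]
grip_width: 0.17
```

```bash
python3 -c "
from h import *
go(.512,-.0391,.119,16)
p=manip.camera('side'); K=p['intrinsics']
cv2.imwrite('pics/g6.png',cv2.resize(p['pixels'][169:259,259:359],None,fx=6,fy=6,interpolation=cv2.INTER_CUBIC)[:,:,::-1])"
```

```text
t 14.02 tcp [ 0.5119 -0.0392  0.1325] head 16.05 tilt [-0.002 -1.     0.003] F [ 2.2 -0.5 -2.4] w 0.17 q [-0.63  0.21  0.69  1.93 -0.16  1.05  0.41]
offset [-0.0, 0.0135, 0.0001] yaw 0.05
```

There is no upward force 6 mm past key contact, so the key is in the keyway. I'll continue down.

Call:
move_arm([
  {"offset": [0, 0.003, 0], "yaw": 0, "jaw": 255},
  {"offset": [0, 0.006, 0], "yaw": 0, "jaw": 255},
  {"offset": [0, 0.009, 0], "yaw": 0, "jaw": 255},
  {"offset": [0, 0.011, 0], "yaw": 0, "jaw": 255},
  {"offset": [0, 0.012, 0], "yaw": 0, "jaw": 255},
  {"offset": [0, 0.012, 0], "yaw": 0, "jaw": 255},
  {"offset": [0, 0.012, 0], "yaw": 0, "jaw": 255},
])

```text
clock: 14.65
position: [0.5119, -0.0392, 0.1206]
ee_rot: [-0.564, 0.425, -0.425, 0.566]
ft_force: [2.0, -1.4, -2.4]
grip_width: 0.171
```

```bash
python3 -c "
from h import *
go(.512,-.0391,.119,16)"
```

```text
t 14.65 tcp [ 0.5119 -0.0392  0.1206] head 16.05 tilt [-0.002 -1.     0.003] F [ 2.  -1.4 -2.4] w 0.171 q [-0.62  0.23  0.68  1.94 -0.17  1.03  0.42]
offset [-0.0, 0.0016, 0.0001] yaw 0.05
```

Call:
move_arm([
  {"offset": [0, 0.002, 0], "yaw": 0, "jaw": 255},
  {"offset": [0, 0.004, 0], "yaw": 0, "jaw": 255},
  {"offset": [0, 0.006, 0], "yaw": 0, "jaw": 255},
  {"offset": [0, 0.006, 0], "yaw": 0, "jaw": 255},
  {"offset": [0, 0.006, 0], "yaw": 0, "jaw": 255},
])

```text
clock: 15.07
position: [0.5121, -0.0392, 0.1148]
ee_rot: [-0.564, 0.425, -0.425, 0.566]
ft_force: [-1.4, -0.2, 4.9]
grip_width: 0.172
```

```bash
python3 -c "
from h import *
go(.512,-.0391,.109,16)"
```

```text
t 15.07 tcp [ 0.5121 -0.0392  0.1148] head 16.05 tilt [-0.002 -1.     0.003] F [-1.4 -0.2  4.9] w 0.172 q [-0.62  0.24  0.68  1.94 -0.18  1.02  0.43]
offset [-0.0001, 0.0058, -0.0001] yaw 0.05
```

Call:
move_arm([
  {"offset": [0, 0.002, 0], "yaw": 0, "jaw": 255},
  {"offset": [0, 0.004, 0], "yaw": 0, "jaw": 255},
  {"offset": [0, 0.006, 0], "yaw": 0, "jaw": 255},
  {"offset": [0, 0.006, 0], "yaw": 0, "jaw": 255},
  {"offset": [0, 0.006, 0], "yaw": 0, "jaw": 255},
  {"offset": [0, 0.006, 0], "yaw": 0, "jaw": 255},
  {"offset": [0, 0.006, 0], "yaw": 0, "jaw": 255},
  {"offset": [0, 0.006, 0], "yaw": 0, "jaw": 255},
])

```text
clock: 15.73
position: [0.5123, -0.0392, 0.1093]
ee_rot: [-0.563, 0.425, -0.425, 0.566]
ft_force: [-2.2, -0.6, 7.6]
grip_width: 0.17
```

```bash
python3 -c "
from h import *
go(.512,-.0391,.109,16)
p=manip.camera('side'); D=p['depth']
cv2.imwrite('pics/g7.png',cv2.resize(p['pixels'][169:269,254:374],None,fx=6,fy=6,interpolation=cv2.INTER_CUBIC)[:,:,::-1])
v,u=np.mgrid[169:269,254:374]
W=np.array([world(p,a,b,d=D[b,a]) for a,b in zip(u.ravel(),v.ravel())]); r=np.hypot(W[:,0]-.512,W[:,1]+.0391)
h=W[(r<.029)&(r>.021),2]; print(np.percentile(h,[10,50,90])); t=W[(r>.035)&(r<.05),2]; print(np.percentile(t,[30,50,70]))
"
```

```text
t 15.73 tcp [ 0.5123 -0.0392  0.1093] head 16.05 tilt [-0.002 -1.     0.003] F [-2.2 -0.6  7.6] w 0.17 q [-0.61  0.25  0.68  1.95 -0.19  1.01  0.43]
offset [-0.0002, 0.0003, -0.0002] yaw 0.05
[0.06220018 0.15688145 0.19719464]
[0.06185113 0.17973283 0.22620589]
```

View pics/g7.png

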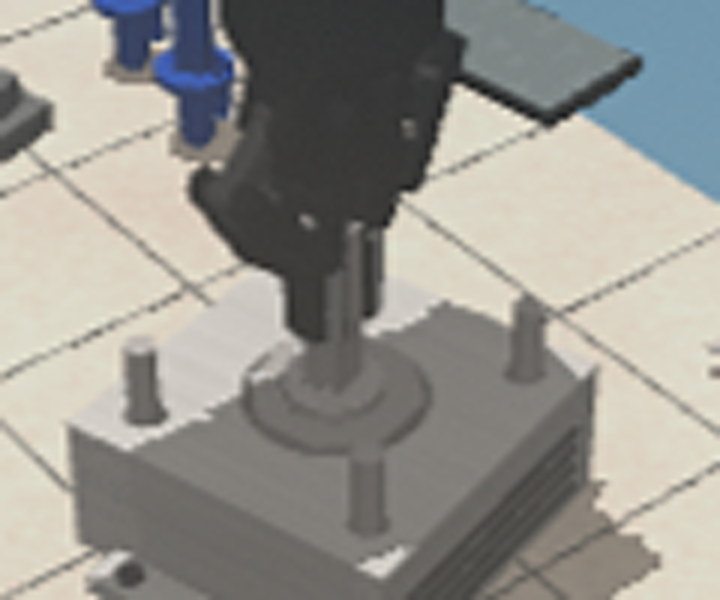

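The collar sits flush on the hub at crop (335,385). The hub face is at z≈0.062, about 10 mm down, and the push of 10 N matches that. Handing in.

```bash
python3 -c "
from h import *
manip.hand_in(); go(.512,-.0391,.109,16)"
```

```text
the job is handed in; nothing more can be done
the job is handed in; nothing more can be done
```

I've handed in the job. One spare pin is down in the empty pocket (+x, −y corner of the housing). The keyed shaft is home in the hub, still gripped and holding the hub down about 10 mm. It took about 16 s of the 58 s.

**Last checks:**
- **Pins:** after release, the side picture showed a pin in all four pockets, at equal height. I did not lift the second spare.
- **Shaft:** the key slid in with no rise in force, and the last picture shows the collar flush on the hub.
- **Hub:** the camera depth put its face at z ≈ 0.062 m against 0.072 m when up. The spring force of about 10 N agrees with 10 mm of travel.
- **Tilt:** the tool was within 0.004 rad of vertical.

**What disagreed or wasn't seen:**
- The trained network found only two of the housing's pins in the picture taken after release, probably because the arm was in the way.
- In the last picture the gripper hid the far pin, so I couldn't check that one again at the end.
- I did not look at the screwdriver, phone and jar again as a separate check. The arm's path kept clear of them.

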